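# Read and sort the lock lids

## Task

Three lock lids lie on the bench with their painted marks hidden underneath. Turn each lid over to read its mark before it touches a sorting board, then lay it down mark up, flat and wholly on the board of the same colour, without dropping it or letting it touch the other board. A lid hangs freely when lifted by its hinge pin; two lids on one board lie side by side, and the other things on the bench stay where they are.

Things in the scene. Friction and masses are not known exactly. Their poses are not given: they have to be found in the camera images.
- lid_a_center (a point): middle (half-way up, 12 mm) of a wooden lock lid 90 x 46 x 24 mm (x, y, z), about 0.15 kg. Own x: along it to the hinge-pin end; own z: out of the strapped face, up at the start, down once the mark is up. Hidden on its underside, 10 mm from the middle away from the pin: a red disc 40 mm across. All three lids look alike until turned.
- lid_a_pinmid (a point): middle of that lid's steel hinge pin, 32 mm along own x from the lid's middle, half-way up; the pin runs along own y with a flat-ended round head 14 mm across, 7 mm long, on each side (61 mm overall). It turns almost freely: lifted by its heads, the lid swings to hang 77 mm below the pin axis.
- lid_a: the same lid; origin at the centre of its marked underside, same axes. Hung from the pin, the underside faces the way own x pointed as it lay. Set the hanging end down, then move the hand against that way and down: the lid lies down mark up.
- lid_b_center (a point): middle (half-way up, 12 mm) of a wooden lock lid 90 x 46 x 24 mm (x, y, z), about 0.15 kg. Own x: along it to the hinge-pin end; own z: out of the strapped face, up at the start, down once the mark is up. Hidden on its underside, 10 mm from the middle away from the pin: a red disc 40 mm across. All three lids look alike until turned.
- lid_b_pinmid (a point): middle of that lid's steel hinge pin, 32 mm along own x from the lid's middle, half-way up; the pin runs along own y with a flat-ended round head 14 mm across, 7 mm long, on each side (61 mm overall). It turns almost freely: lifted by its heads, the lid swings to hang 77 mm below the pin axis.
- lid_b: the same lid; origin at the centre of its marked underside, same axes. Hung from the pin, the underside faces the way own x pointed as it lay. Set the hanging end down, then move the hand against that way and down: the lid lies down mark up.
- lid_c_center (a point): middle (half-way up, 12 mm) of a wooden lock lid 90 x 46 x 24 mm (x, y, z), about 0.15 kg. Own x: along it to the hinge-pin end; own z: out of the strapped face, up at the start, down once the mark is up. Hidden on its underside, 10 mm from the middle away from the pin: a blue square 36 mm wide. All three lids look alike until turned.
- lid_c_pinmid (a point): middle of that lid's steel hinge pin, 32 mm along own x from the lid's middle, half-way up; the pin runs along own y with a flat-ended round head 14 mm across, 7 mm long, on each side (61 mm overall). It turns almost freely: lifted by its heads, the lid swings to hang 77 mm below the pin axis.
- lid_c: the same lid; origin at the centre of its marked underside, same axes. Hung from the pin, the underside faces the way own x pointed as it lay. Set the hanging end down, then move the hand against that way and down: the lid lies down mark up.
- board_red: fixed wooden sorting board with a red painted top, 160 x 230 x 8 mm (x, y, z); origin under its centre, on the bench, x and y along its sides
- board_blue: fixed wooden sorting board with a blue painted top, 160 x 230 x 8 mm (x, y, z); origin under its centre, on the bench, x and y along its sides
- file: steel rat-tail file with wooden handle, 240 mm long, lying loose on the bench; leave alone; origin on its underside
- latch_bar: flat wrought iron latch bar, 190 x 70 mm, 31 mm tall, lying loose on the bench; leave alone; origin on its underside
- lock_spring: round brass lock spring, a ring 48 mm across, 9 mm tall, lying loose on the bench; leave alone; origin on its underside
- wax_tin: wax tin 70 mm across, 50 mm tall, lying loose on the bench; leave alone; origin on its underside
- hammer: hammer, about 300 mm long, lying loose on the bench; leave alone; origin on its underside
- brush: bench brush, about 200 mm long, lying loose on the bench; leave alone; origin on its underside

How it is judged (in metres and radians):
On the way, in this order (a step that is already met when the one before it is completed fails the run):
1. one lid lies mark up on the board of its colour, let go (((x of lid_a_center in the frame of board_red between -0.058 and 0.058 m and y of lid_a_center in the frame of board_red between -0.093 and 0.093 m and z of lid_a_center in the frame of board_red below 0.026 m and angle between lid_a_center's own z axis and vertical above 2.97 rad and linear speed of lid_a below 0.02 m/s and contact force between lid_a and the fingers below 0.1 N) or (x of lid_b_center in the frame of board_red between -0.058 and 0.058 m and y of lid_b_center in the frame of board_red between -0.093 and 0.093 m and z of lid_b_center in the frame of board_red below 0.026 m and angle between lid_b_center's own z axis and vertical above 2.97 rad and linear speed of lid_b below 0.02 m/s and contact force between lid_b and the fingers below 0.1 N) or (x of lid_c_center in the frame of board_blue between -0.058 and 0.058 m and y of lid_c_center in the frame of board_blue between -0.093 and 0.093 m and z of lid_c_center in the frame of board_blue below 0.026 m and angle between lid_c_center's own z axis and vertical above 2.97 rad and linear speed of lid_c below 0.02 m/s and contact force between lid_c and the fingers below 0.1 N))), for 0.2 s.
2. two lids lie mark up on the boards of their colours, let go ((((x of lid_a_center in the frame of board_red between -0.058 and 0.058 m and y of lid_a_center in the frame of board_red between -0.093 and 0.093 m and z of lid_a_center in the frame of board_red below 0.026 m and angle between lid_a_center's own z axis and vertical above 2.97 rad and linear speed of lid_a below 0.02 m/s and contact force between lid_a and the fingers below 0.1 N) and (x of lid_b_center in the frame of board_red between -0.058 and 0.058 m and y of lid_b_center in the frame of board_red between -0.093 and 0.093 m and z of lid_b_center in the frame of board_red below 0.026 m and angle between lid_b_center's own z axis and vertical above 2.97 rad and linear speed of lid_b below 0.02 m/s and contact force between lid_b and the fingers below 0.1 N)) or ((x of lid_a_center in the frame of board_red between -0.058 and 0.058 m and y of lid_a_center in the frame of board_red between -0.093 and 0.093 m and z of lid_a_center in the frame of board_red below 0.026 m and angle between lid_a_center's own z axis and vertical above 2.97 rad and linear speed of lid_a below 0.02 m/s and contact force between lid_a and the fingers below 0.1 N) and (x of lid_c_center in the frame of board_blue between -0.058 and 0.058 m and y of lid_c_center in the frame of board_blue between -0.093 and 0.093 m and z of lid_c_center in the frame of board_blue below 0.026 m and angle between lid_c_center's own z axis and vertical above 2.97 rad and linear speed of lid_c below 0.02 m/s and contact force between lid_c and the fingers below 0.1 N)) or ((x of lid_b_center in the frame of board_red between -0.058 and 0.058 m and y of lid_b_center in the frame of board_red between -0.093 and 0.093 m and z of lid_b_center in the frame of board_red below 0.026 m and angle between lid_b_center's own z axis and vertical above 2.97 rad and linear speed of lid_b below 0.02 m/s and contact force between lid_b and the fingers below 0.1 N) and (x of lid_c_center in the frame of board_blue between -0.058 and 0.058 m and y of lid_c_center in the frame of board_blue between -0.093 and 0.093 m and z of lid_c_center in the frame of board_blue below 0.026 m and angle between lid_c_center's own z axis and vertical above 2.97 rad and linear speed of lid_c below 0.02 m/s and contact force between lid_c and the fingers below 0.1 N)))), for 0.2 s.
At the end, for the whole second after the job is handed in: All three lids lie at rest and let go, mark up within 10 degrees, flat on the board of their own colour (the middle of the lid within 58 mm of the board centre along its 160 mm side and 93 mm along its 230 mm side, and less than 26 mm above the bench, so not stacked) (x of lid_a_center in the frame of board_red between -0.058 and 0.058 m and y of lid_a_center in the frame of board_red between -0.093 and 0.093 m and z of each of lid_a_center, lid_b_center in the frame of board_red below 0.026 m and angle between each of lid_a_center, lid_b_center, lid_c_center's own z axis and vertical above 2.97 rad and linear speed of each of lid_a, lid_b, lid_c below 0.02 m/s and contact force between each of lid_a, lid_b, lid_c and the fingers below 0.1 N and x of lid_b_center in the frame of board_red between -0.058 and 0.058 m and y of lid_b_center in the frame of board_red between -0.093 and 0.093 m and x of lid_c_center in the frame of board_blue between -0.058 and 0.058 m and y of lid_c_center in the frame of board_blue between -0.093 and 0.093 m and z of lid_c_center in the frame of board_blue below 0.026 m); the robot touches nothing.
It fails at once if a lid touches the board of the other colour (contact force between any of lid_a, lid_b and board_blue above 0.5 N or contact force between lid_c and board_red above 0.5 N).
It fails at once if a lid is set on a board before it is turned over (still within 35 degrees of mark down) ((contact force between lid_a and board_red above 0.5 N and angle between lid_a_center's own z axis and vertical below 0.6 rad) or (contact force between lid_b and board_red above 0.5 N and angle between lid_b_center's own z axis and vertical below 0.6 rad) or (contact force between lid_c and board_blue above 0.5 N and angle between lid_c_center's own z axis and vertical below 0.6 rad)).
It fails at once if a lid is dropped or thrown (falls free faster than 1 m/s, a fall of about 5 cm) ((linear speed of lid_a above 1 m/s and contact force between lid_a and the fingers below 0.1 N) or (linear speed of lid_b above 1 m/s and contact force between lid_b and the fingers below 0.1 N) or (linear speed of lid_c above 1 m/s and contact force between lid_c and the fingers below 0.1 N)).
It fails at once if a bystander (file, latch bar, spring, tin, hammer, brush) is moved more than 3 cm (distance of any of file, latch_bar, lock_spring, wax_tin, hammer, brush from where it was at the start of the episode above 0.03 m).
It also fails if it takes over 72 s, if anything falls off the work surface, if the arm or the gripper's body presses on something with over 40 N, if the wrist force passes 120 N, or if a joint passes its speed limit or range.

## Robot

A 6-joint arm with a two-finger parallel gripper is mounted at the origin on the work surface. World frame = base frame: x ahead of the robot, y to its left, z up, the work surface at z = 0. Lengths are in mm, angles in rad, forces in N, time in s.
With the tool pointing down it reaches from about 275 to 1000 mm from the base axis. Payload 8.4 kg.
Tool frame: the origin (TCP) lies between the finger pads; the fingertips stand r.tips_ahead ahead of it and the grasp point (between the pads) lies 6 mm ahead of it (r.tips_ahead is the distance from the TCP to the fingertips, in mm); z points along the fingers, y is the line along which they close (so a half turn about z gives the same grasp; the last joint's range is limited). The gripper opens to 85 mm and grips with 20 to 120 N. Pads are 22 mm wide; open, the fingers measure 114 mm over their backs; the gripper's body (76 mm by 85 mm) begins 54 mm behind the grasp point. The pads swing forward as they close: fully open they stand 13 mm farther back than shut.
Start: joints at [-0.002, 0.353, 1.633, -0, 1.155, -0.002], TCP at [625.002, -0, 256.281] pointing down, gripper open.
Joint ranges: [-2.63, 2.63], [-0.92, 2.1], [0.06, 2.66], [-1.3, 4.44], [0, 2.69], [-3.02, 3.02]. Speed limits (rad/s): [2.22, 2.22, 2.79, 3.14, 3.14, 3.14].

## Interface

Orientations are given as [roll, pitch, yaw] about the fixed x, y, z axes, in that order (R = Rz(yaw) Ry(pitch) Rx(roll)).
In Python, from rig import r gives the robot as it stands.
- The arm moves only by the tool carry_out, never from a script. Its arguments are lists of equal length, an entry for each row: "delta_pos": the shift along the tool's x, y, z in m, a list of three; "rot": the turn, a rotation vector about the tool's x, y, z in degrees, a list of three. A call has 1 to 8 rows; each row is the pose to reach, as a shift and turn from the pose commanded when the call began, along the tool's axes at that moment; what a row does not reach only later rows make up. A row lasts 1/8 s, in which the tool goes at most 62.5 mm and 10.7 degrees, less where a joint would pass 70% of its speed; a pose out of reach is approached as far as the arm can. A call with a gripper value outside its range is refused whole. "claw" is the finger opening in m, from 0 to 0.0854, set as the call begins (left out, the last holds). The fingers move at their own pace and stop on an object; "grip_force" is the grip in N (left out, the last holds). Time passes only in rows, so rows that repeat a pose let the fingers close. It gives the time, the measured TCP pose, the force, the opening and the grip force at its end, in the units of the state.
- r.sense(): the state, without advancing time (a new reading comes with each control period).
- r.grab_frame(name): name is "scene" or "side" or "wrist"; returns the picture (420x560x3 uint8, blue, green, red); there is no depth.
- r.camera_info(name): a dict with "fx", "fy", "cx", "cy" (pixels), "pose" (4x4, takes a point from camera to world coordinates); the wrist camera has in their place "hand_eye" (4x4, takes a point from camera to tool coordinates, whose origin is the TCP and whose axes are the flange's). Camera axes: x right, y down, z forward; pixel columns grow to the right and rows downward; lengths in mm; the calibration is good to about 2 mm. A picture is of the moment at which its call begins: read the wrist's pose just before it. camera_info takes no time and is no camera call.
- r.sign_off(): hands the job in; it is judged then, once.
Trained networks look in the newest picture that a camera, given by its name, has taken for a name from the list of things; names that differ only in an ending like _2 or _b are one class to them, and where a whole thing is asked for, a point or a joint stands for the part that bears it (a point fixed in the world has none). Each returns a list of dicts, best first, with "p" (0 to 1); they miss things now and then, are a little off and sometimes report something else, mostly with a low value. They report only what shows in the picture. A call takes as long as a camera call.
- r.recognise(thing, camera): "box" ([left, top, right, bottom] in pixels, round what is visible of it).
- r.cut_out(thing, camera): "mask" (420x560 bool, what is visible of it) and "box" ([left, top, right, bottom] in pixels, round what is visible of it).
The state is a dict: "clock": time; "qpos": joint angles; "qvel": joint speeds; "joint_efforts": joint torques, N m; "eef_pos": TCP position; "tcp_rot": TCP orientation; "contact_force": force on the tool from outside, world axes, zero at the start; "wrist_torque": the same for the moment, N m; "opening": opening from 0.0 (shut) to 1.0 (fully open); "grasp_force": force on a finger pad.
Only numpy, scipy, OpenCV 4.12 (cv2) and the standard library are available. Lean on these libraries where they do the work, as an engineer would, in place of code of your own. Each camera call takes 0.05 s, during which the arm holds its last target. There are 200 camera calls.

## Working session

There is one attempt and no reset: what is moved stays moved. The work goes in short steps, Python scripts to look and compute and a tool call to move; the robot and the scene stay as the last step left them, time stands still between calls to the robot, and variables do not carry over. Pictures are saved under pics/ and viewed, at most 10 in all, crops included, and the job is handed in when it is done.

Besides the shell and the picture viewer there is one more tool, called after "Request:" by a JSON object that holds its "name" and its "arguments". carry_out: Moves the arm, as the interface text tells. Its arguments: {"type":"object","properties":{"delta_pos":{"type":"array","items":{"type":"array","items":{"type":"number"}}},"rot":{"type":"array","items":{"type":"array","items":{"type":"number"}}},"claw":{"type":"number"},"grip_force":{"type":"number"}},"required":["delta_pos","rot"]}

```bash
ls; mkdir -p pics; python3 - <<'E'
from rig import r
import cv2,numpy as np
print(r.sense()); print(r.tips_ahead)
for n in("scene","side","wrist"):
    f=r.grab_frame(n); cv2.imwrite(f"pics/{n}0.png",f); print(n,r.camera_info(n))
    for t in("lid_a","board_red","board_blue"):
        print(t,[(round(d["p"],2),[round(x) for x in d["box"]]) for d in r.recognise(t,n)])
a=np.hstack([cv2.imread("pics/scene0.png")]); 
E
```

```text
pics
{'clock': 0.0, 'qpos': array([-2.37784210e-03,  3.53677131e-01,  1.63415115e+00,  1.29626809e-05,
        1.15520925e+00, -2.42315250e-03]), 'qvel': array([-1.05447186e-03,  2.53530054e-04,  1.22208742e-03, -9.47481966e-05,
        5.73944547e-04,  1.58874484e-03]), 'joint_efforts': array([-2.03471049e-03, -6.05236173e+01, -3.42063046e+01, -2.62302356e-04,
        9.48130677e-03,  3.61521288e-06]), 'eef_pos': array([6.24544788e+02, 1.87002573e-02, 2.55536282e+02]), 'tcp_rot': array([-3.14014782e+00, -1.53528193e-05,  1.57083638e+00]), 'contact_force': array([-0.42313665, -0.49211178,  0.24271111]), 'wrist_torque': array([-0.01460509, -0.00808006, -0.02435587]), 'grasp_force': 0.0, 'opening': 1.0019808512178225}
25.0
scene {'fx': 392.99533255892305, 'fy': 392.99533255892305, 'cx': 284.87223944298034, 'cy': 208.39215590906852, 'pose': array([[-7.86376430e-01,  5.36663204e-01, -3.05948878e-01,
         9.53295923e+02],
       [ 6.17711772e-01,  6.77783647e-01, -3.98800070e-01,
         4.44566995e+02],
       [-6.65417675e-03, -5.02595199e-01, -8.64496263e-01,
         9.82423677e+
[... 847 characters left out ...]
 172, 324, 216])]
board_blue [(0.63, [206, 225, 288, 282]), (0.18, [307, 138, 378, 155])]
wrist {'fx': 346.85856380876356, 'fy': 346.85856380876356, 'cx': 277.3993254656901, 'cy': 209.23368329898096, 'hand_eye': array([[-1.58337256e-04, -9.57961950e-01, -2.86895237e-01,
         7.32053340e+01],
       [ 9.99999973e-01, -2.00808027e-04,  1.18611930e-04,
         1.12467585e-01],
       [-1.71236583e-04, -2.86895211e-01,  9.57961956e-01,
        -1.17302460e+02],
       [ 0.00000000e+00,  0.00000000e+00,  0.00000000e+00,
         1.00000000e+00]])}
lid_a [(0.94, [45, 119, 149, 180]), (0.93, [157, 336, 184, 378]), (0.69, [26, 1, 127, 14])]
board_red [(0.57, [206, 220, 355, 385])]
board_blue []
```

View pics/scene0.png

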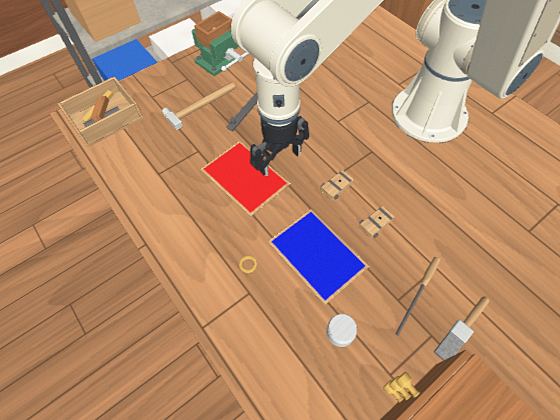

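View pics/side0.png

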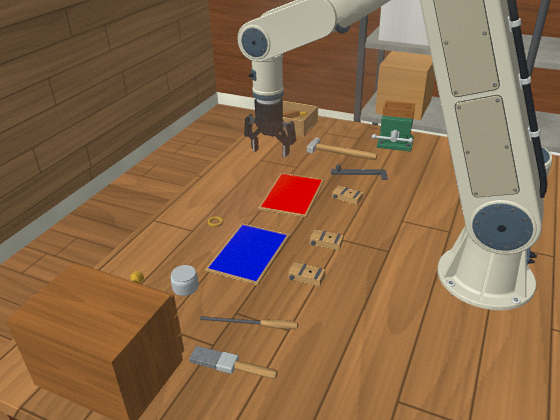

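View pics/wrist0.png

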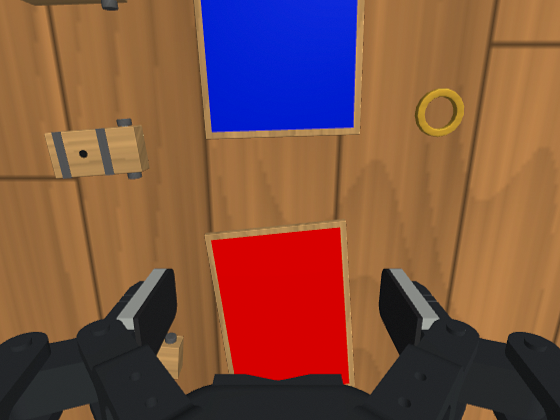

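The scene shows the red board at about (245,178) and the blue at (318,256), with lids at (338,184) and (377,222); the third is hidden by the gripper. The side view shows all three lids, at (347,195), (326,240) and (307,272), and the latch bar at (358,172). In the wrist view the pin heads point right (+x). Next I'll fit the poses.

```bash
cat > h.py <<'E'
from rig import r
import cv2,numpy as np
from scipy.optimize import minimize
from scipy.spatial.transform import Rotation as R
def T():
    s=r.sense();M=np.eye(4);M[:3,:3]=R.from_euler('xyz',s['tcp_rot']).as_matrix();M[:3,3]=s['eef_pos'];return M
def cam(n):
    i=r.camera_info(n);P=T()@i['hand_eye'] if n=='wrist' else i['pose']
    return np.array([[i['fx'],0,i['cx']],[0,i['fy'],i['cy']],[0,0,1]]),np.asarray(P)
def proj(c,X):
    K,P=c;q=(np.asarray(X)-P[:3,3])@P[:3,:3]@K.T;return q[:,:2]/q[:,2:]
def plane(c,uv,z):
    K,P=c;uv=np.atleast_2d(uv);d=np.c_[uv,np.ones(len(uv))]@np.linalg.inv(K).T@P[:3,:3].T
    return (P[:3,3]+d*((z-P[2,3])/d[:,2])[:,None])
def box(x0,x1,y0,y1,z0,z1):return np.array([[x,y,z] for x in(x0,x1) for y in(y0,y1) for z in(z0,z1)],float)
PARTS=[box(-45,45,-23,23,0,24),box(25,39,-30.5,-23,5,19),box(25,39,23,30.5,5,19)]
def sil(c,x,y,a):
    m=np.zeros((420,560),np.uint8);Rz=R.from_euler('z',a).as_matrix()
    for b in PARTS: cv2.fillConvexPoly(m,cv2.convexHull(np.round(proj(c,b@Rz.T+[x,y,0])*16).astype(np.int32)),1,shift=4)
    return m>0
def fit(c,mask,a0=0):
    v,u=np.nonzero(mask);p=plane(c,[u.mean(),v.mean()],12)[0]
    def cost(q):
        s=sil(c,q[0],q[1],q[2]/50);return 1-(s&mask).sum()/(s|mask).sum()
    best=min((minimize(cost,[p[0],p[1],50*(a0+d)],method='Nelder-Mead',options=dict(initial_simplex=np.array([p[0],p[1],50*(a0+d)])+[[0,0,0],[8,0,0],[0,8,0],[0,0,10]],xatol=.05,fatol=1e-4)) for d in(-.3,0,.3)),key=lambda o:o.fun)
    return best.x[0],best.x[1],best.x[2]/50,1-best.fun
def lids(n,a0=0,frame=True):
    if frame:r.grab_frame(n)
    c=cam(n);return [tuple(round(float(v),3) for v in fit(c,d['mask'],a0))+(round(d['p'],2),) for d in r.cut_out('lid_a',n) if d['p']>.3]
def boards(n):
    f=r.grab_frame(n).astype(int);c=cam(n)
    for k,ch in(('red',2),('blue',0)):
        m=(f[...,ch]-np.delete(f,ch,2).max(2)>90).astype(np.uint8)
        nn,l,st,ce=cv2.connectedComponentsWithStats(m);
        if nn<2: continue
        i=1+st[1:,4].argmax();v,u=np.nonzero(l==i);w=plane(c,np.c_[u,v],8)[:,:2]
        print(n,k,st[i],cv2.minAreaRect(w.astype(np.float32)))
E
python3 - <<'E'
from h import *
for n in("scene","side"):
    boards(n); print(n,lids(n))
print('wrist',lids('wrist'))
for t in("latch_bar","file","lock_spring"):
    for n in("side",):
        c=cam(n)
        for d in r.recognise(t,n)[:1]:
            l,tp,rr,b=d['box']; print(t,d['p'],plane(c,[(l,b),(rr,b),(rr,tp),(l,tp)],0).round()[:,:2].tolist())
E
```

```text
scene red [ 203  143   84   70 2670] ((633.6509399414062, -171.91189575195312), (146.700927734375, 217.87185668945312), 6.189550399780273)
scene blue [ 272  212   93   88 4015] ((626.4725952148438, 158.130859375), (144.45814514160156, 215.63059997558594), 1.6901105642318726)
scene [(440.732, 27.677, 0.157, 0.869, 0.71), (435.19, 188.977, 0.033, 0.921, 0.56)]
side red [ 261  174   61   40 1568] ((635.1735229492188, -171.79330444335938), (145.98663330078125, 218.05813598632812), 6.207409381866455)
side blue [ 209  225   77   56 2433] ((627.4253540039062, 158.1450958251953), (145.2258758544922, 214.38247680664062), 1.7910431623458862)
side [(438.19, 187.254, 0.032, 0.918, 0.96), (463.739, -220.637, 0.021, 0.852, 0.75), (441.96, 27.932, 0.088, 0.933, 0.64)]
wrist [(436.264, 189.376, 0.034, 0.901, 0.85), (489.424, -227.033, 1.161, 0.265, 0.75), (439.506, 27.552, 0.083, 0.94, 0.65)]
latch_bar 0.55 [[545.0, -312.0], [361.0, -388.0], [386.0, -484.0], [578.0, -405.0]]
file 0.84 [[599.0, 449.0], [393.0, 361.0], [400.0, 345.0], [608.0, 434.0]]
lock_spring 0.59 [[789.0, 81.0], [760.0, 69.0], [784.0, 27.0], [813.0, 39.0]]
```

Request:
{"name": "carry_out", "arguments": {"delta_pos": [[0.004,-0.019,0.013],[0.008,-0.038,0.026],[0.012,-0.057,0.039],[0.015,-0.076,0.053],[0.019,-0.095,0.066],[0.023,-0.114,0.079],[0.027,-0.133,0.092],[0.0305,-0.152,0.106]], "rot": [[0,0,10.6],[0,0,21.3],[0,0,31.9],[0,0,42.5],[0,0,53.2],[0,0,63.8],[0,0,74.5],[0,0,85.1]], "claw": 0.0854}}

```text
clock: 2.15
eef_pos: [472.6, 30.6, 150.1]
tcp_rot: [-3.142, -0.001, 0.079]
contact_force: [0.2, 0.1, -0.9]
opening: 1.0
grasp_force: 0.0
```

Request:
{"name": "carry_out", "arguments": {"delta_pos": [[0,0,0],[0,0,0]], "rot": [[0,0,0],[0,0,0]]}}

```text
clock: 2.4
eef_pos: [474.3, 30.5, 151.0]
tcp_rot: [3.142, -0.002, 0.09]
contact_force: [0.2, -1.0, -0.7]
opening: 0.996
grasp_force: 0.0
```

```bash
python3 - <<'E'
from h import *
print(lids('wrist')); cv2.imwrite('pics/w1.png',r.grab_frame('wrist')); print(lids('scene'))
E
```

```text
[(440.372, 27.58, 0.087, 0.946, 0.67), (459.962, -224.622, -0.12, 0.973, 0.59), (436.169, 188.631, 0.02, 0.951, 0.55)]
[(439.131, 29.223, 0.153, 0.796, 0.78), (462.591, -222.474, 0.006, 0.88, 0.72), (436.496, 188.126, 0.107, 0.925, 0.63)]
```

View pics/w1.png

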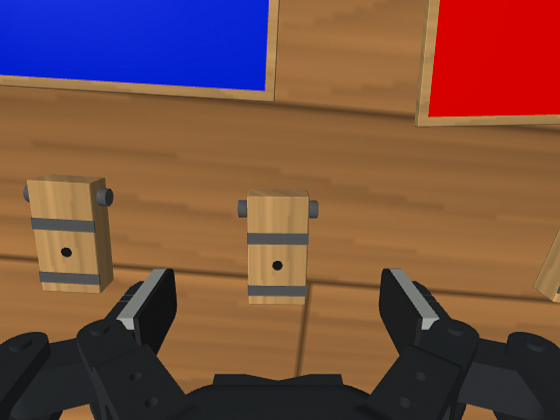

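The wrist view shows the middle lid at (277,245) with its pin heads at (243,209) and (313,209), centred between the fingers. I'll descend and grip.

Request:
{"name": "carry_out", "arguments": {"delta_pos": [[0,0,0.03],[0,0,0.06],[0,0,0.09],[0,0,0.11],[0,0,0.118],[0,0,0.123],[0,0,0.123]], "rot": [[0,0,0],[0,0,0],[0,0,0],[0,0,0],[0,0,0],[0,0,0],[0,0,0]]}}

```text
clock: 3.52
eef_pos: [473.4, 30.5, 27.6]
tcp_rot: [3.142, -0.001, 0.086]
contact_force: [-0.8, -0.0, 0.1]
opening: 0.994
grasp_force: 0.0
```

Request:
{"name": "carry_out", "arguments": {"delta_pos": [[0,0,0],[0,0,0],[0,0,0],[0,0,0],[0,0,0]], "rot": [[0,0,0],[0,0,0],[0,0,0],[0,0,0],[0,0,0]], "claw": 0.05, "grip_force": 40}}

```text
clock: 4.15
eef_pos: [473.5, 30.5, 28.2]
tcp_rot: [3.142, -0.001, 0.086]
contact_force: [-2.6, 0.6, 8.3]
opening: 0.7
grasp_force: 41.0
```

Request:
{"name": "carry_out", "arguments": {"delta_pos": [[0,0,-0.01],[0,0,-0.025],[0,0,-0.04],[0,0,-0.055],[0,0,-0.07],[0,0,-0.09],[0,0,-0.11],[0,0,-0.13]], "rot": [[0,0,0],[0,0,0],[0,0,0],[0,0,0],[0,0,0],[0,0,0],[0,0,0],[0,0,0]]}}

```text
clock: 5.15
eef_pos: [472.9, 30.5, 158.6]
tcp_rot: [-3.142, -0.0, 0.085]
contact_force: [-0.1, 0.9, -1.1]
opening: 0.697
grasp_force: 43.9
```

```bash
python3 - <<'E'
from h import *
w=r.grab_frame('wrist');s=r.grab_frame('scene')
cv2.imwrite('pics/m1.png',np.hstack([w[100:400,130:430],cv2.resize(s[100:250,230:430],None,fx=2,fy=2)])); print(r.sense()['contact_force'])
E
```

```text
[ 1.05470877 -0.66329751 -1.79554408]
```

View pics/m1.png

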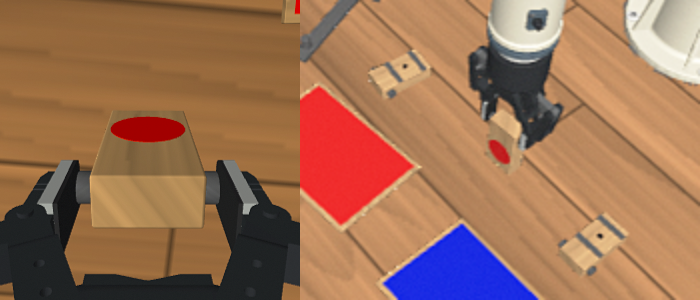

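The mark is red: the disc shows at (148,129) in the wrist crop. I'll carry this lid to the red board.

Request:
{"name": "carry_out", "arguments": {"delta_pos": [[0.008,0.007,0],[0.028,0.023,0],[0.058,0.048,0],[0.094,0.078,0],[0.13,0.108,0],[0.164,0.136,0],[0.188,0.156,0],[0.199,0.1655,0]], "rot": [[0,0,0],[0,0,0],[0,0,0],[0,0,0],[0,0,0],[0,0,0],[0,0,0],[0,0,0]]}}

```text
clock: 6.25
eef_pos: [686.1, -118.8, 155.6]
tcp_rot: [-3.141, 0.001, 0.085]
contact_force: [-0.5, 0.1, -0.9]
opening: 0.696
grasp_force: 43.8
```

Request:
{"name": "carry_out", "arguments": {"delta_pos": [[0,0,0.002],[0,0,0.01],[0,0,0.022],[0,0,0.034],[0,0,0.044],[0,0,0.05],[0,0,0.054],[0,0,0.054]], "rot": [[0,0,0],[0,0,0],[0,0,0],[0,0,0],[0,0,0],[0,0,0],[0,0,0],[0,0,0]]}}

```text
clock: 7.25
eef_pos: [685.4, -117.4, 103.1]
tcp_rot: [-3.142, 0.0, 0.085]
contact_force: [-0.9, -0.2, -1.4]
opening: 0.698
grasp_force: 43.9
```

Request:
{"name": "carry_out", "arguments": {"delta_pos": [[0,0,0.001],[0,0,0.002],[0,0,0.003],[0,0,0.0035],[0,0,0.0035]], "rot": [[0,0,0],[0,0,0],[0,0,0],[0,0,0],[0,0,0]]}}

```text
clock: 7.88
eef_pos: [686.4, -117.4, 101.4]
tcp_rot: [3.141, -0.002, 0.085]
contact_force: [-1.5, 1.7, 8.2]
opening: 0.698
grasp_force: 44.7
```

Request:
{"name": "carry_out", "arguments": {"delta_pos": [[-0.006,0,0],[-0.012,0,-0.0005],[-0.019,0,0],[-0.0255,0,0.0005],[-0.032,0,0.002],[-0.0385,0,0.004],[-0.045,0,0.0065],[-0.051,0,0.0095]], "rot": [[0,0,0],[0,0,0],[0,0,0],[0,0,0],[0,0,0],[0,0,0],[0,0,0],[0,0,0]]}}

```text
clock: 8.88
eef_pos: [634.2, -121.7, 91.1]
tcp_rot: [-3.142, 0.0, 0.086]
contact_force: [-2.9, 1.8, 4.3]
opening: 0.698
grasp_force: 44.4
```

```bash
python3 - <<'E'
from h import *
w=r.grab_frame('wrist');s=r.grab_frame('side')
cv2.imwrite('pics/m2.png',np.hstack([w[100:400,130:430],cv2.resize(s[100:250,200:400],None,fx=2,fy=2)]))
E
```

```text
(no output)
```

View pics/m2.png

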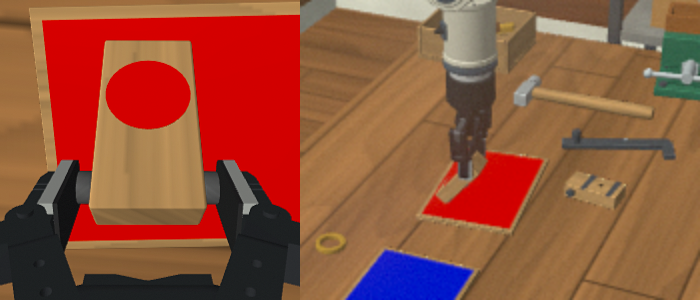

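The lid is tilting the right way, mark up, with its outer end on the red board. Now I'll finish the arc.

Request:
{"name": "carry_out", "arguments": {"delta_pos": [[-0.011,0,0.0075],[-0.021,0,0.017],[-0.0285,0,0.028],[-0.034,0,0.04],[-0.0365,0,0.047],[-0.038,0,0.052],[-0.038,0,0.0545],[-0.038,0,0.0545]], "rot": [[0,0,0],[0,0,0],[0,0,0],[0,0,0],[0,0,0],[0,0,0],[0,0,0],[0,0,0]]}}

```text
clock: 9.98
eef_pos: [596.6, -125.0, 36.3]
tcp_rot: [-3.141, 0.001, 0.086]
contact_force: [-3.1, -0.2, 6.1]
opening: 0.698
grasp_force: 44.5
```

Request:
{"name": "carry_out", "arguments": {"delta_pos": [[0,0,0],[0,0,0],[0,0,0]], "rot": [[0,0,0],[0,0,0],[0,0,0]], "claw": 0.084}}

```text
clock: 10.35
eef_pos: [597.0, -125.0, 35.8]
tcp_rot: [3.141, -0.0, 0.086]
contact_force: [0.8, 0.5, 0.0]
opening: 0.988
grasp_force: 0.0
```

Request:
{"name": "carry_out", "arguments": {"delta_pos": [[0,0,-0.015],[0,0,-0.05],[0,0,-0.095],[-0.03,0.024,-0.115],[-0.065,0.052,-0.115],[-0.095,0.076,-0.115],[-0.11,0.088,-0.115],[-0.11,0.088,-0.115]], "rot": [[0,0,0],[0,0,0],[0,0,0],[0,0,1],[0,0,3],[0,0,5],[0,0,5],[0,0,5]]}}

```text
clock: 11.35
eef_pos: [494.4, -222.7, 151.4]
tcp_rot: [3.141, -0.001, -0.003]
contact_force: [0.0, 0.3, 0.4]
opening: 0.987
grasp_force: 0.0
```

```bash
python3 - <<'E'
from h import *
print(r.sense()['eef_pos'],lids('wrist')); print(lids('side'))
E
```

```text
[ 494.42542896 -222.71873985  151.40742457] [(459.152, -222.453, -0.107, 0.945, 0.85), (628.105, -118.894, 0.079, 0.95, 0.6)]
[(631.681, -131.089, 0.034, 0.834, 0.71), (460.595, -223.141, -0.153, 0.907, 0.59), (438.547, 186.608, 0.001, 0.874, 0.58)]
```

Request:
{"name": "carry_out", "arguments": {"delta_pos": [[-0.003,0.0035,0.03],[-0.003,0.0035,0.06],[-0.003,0.0035,0.09],[-0.003,0.0035,0.11],[-0.003,0.0035,0.118],[-0.003,0.0035,0.123],[-0.003,0.0035,0.123]], "rot": [[0,0,4],[0,0,6.2],[0,0,6.2],[0,0,6.2],[0,0,6.2],[0,0,6.2],[0,0,6.2]]}}

```text
clock: 12.42
eef_pos: [492.0, -225.5, 28.0]
tcp_rot: [3.141, -0.0, -0.11]
contact_force: [0.1, -0.7, 0.5]
opening: 0.985
grasp_force: 0.0
```

Request:
{"name": "carry_out", "arguments": {"delta_pos": [[0,0,0],[0,0,0],[0,0,0],[0,0,0],[0,0,0]], "rot": [[0,0,0],[0,0,0],[0,0,0],[0,0,0],[0,0,0]], "claw": 0.05}}

```text
clock: 13.05
eef_pos: [492.1, -225.8, 28.9]
tcp_rot: [3.141, -0.001, -0.11]
contact_force: [-1.8, 1.3, 7.2]
opening: 0.697
grasp_force: 41.4
```

Request:
{"name": "carry_out", "arguments": {"delta_pos": [[0,0,-0.01],[0,0,-0.025],[0,0,-0.04],[0,0,-0.055],[0,0,-0.07],[0,0,-0.09],[0,0,-0.11],[0,0,-0.13]], "rot": [[0,0,0],[0,0,0],[0,0,0],[0,0,0],[0,0,0],[0,0,0],[0,0,0],[0,0,0]]}}

```text
clock: 14.05
eef_pos: [491.6, -225.5, 159.1]
tcp_rot: [3.142, -0.0, -0.11]
contact_force: [-0.6, 0.0, -1.5]
opening: 0.699
grasp_force: 43.8
```

```bash
python3 - <<'E'
from h import *
w=r.grab_frame('wrist');s=r.grab_frame('scene')
cv2.imwrite('pics/m3.png',np.hstack([w[100:400,130:430],cv2.resize(s[50:200,230:430],None,fx=2,fy=2)])); print(r.sense()['eef_pos'])
E
```

```text
[ 492.87864665 -226.0968453   160.26921775]
```

View pics/m3.png

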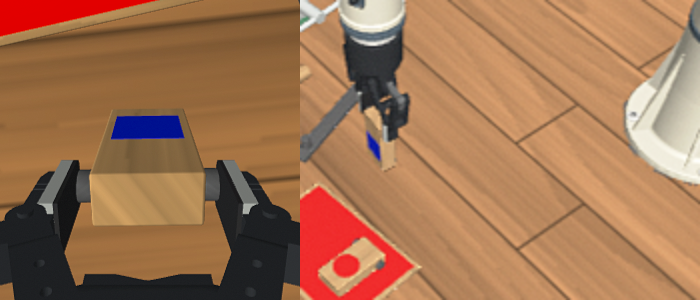

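The mark is blue (square at (148,127) in the crop). I'll carry this lid to the blue board.

Request:
{"name": "carry_out", "arguments": {"delta_pos": [[0.003,-0.008,0],[0.01,-0.028,0],[0.022,-0.061,0],[0.037,-0.101,0],[0.052,-0.141,0],[0.067,-0.182,0],[0.081,-0.222,0],[0.096,-0.263,0]], "rot": [[0,0,0],[0,0,0],[0,0,0],[0,0,0],[0,0,0],[0,0,0],[0,0,0],[0,0,0]]}}

```text
clock: 15.15
eef_pos: [615.7, 27.2, 156.5]
tcp_rot: [3.141, 0.002, -0.11]
contact_force: [-0.2, -1.1, -2.1]
opening: 0.699
grasp_force: 43.8
```

Request:
{"name": "carry_out", "arguments": {"delta_pos": [[0.015,-0.04,0],[0.028,-0.077,0],[0.039,-0.106,0],[0.046,-0.126,0],[0.05,-0.137,0],[0.052,-0.141,0],[0.052,-0.141,0.005],[0.052,-0.141,0.015]], "rot": [[0,0,-1],[0,0,-3],[0,0,-5],[0,0,-7],[0,0,-8],[0,0,-8],[0,0,-8],[0,0,-8]]}}

```text
clock: 16.15
eef_pos: [683.1, 159.0, 142.6]
tcp_rot: [3.142, -0.0, 0.029]
contact_force: [-0.3, -0.9, -1.4]
opening: 0.698
grasp_force: 43.8
```

Request:
{"name": "carry_out", "arguments": {"delta_pos": [[0,0,0.012],[0,0,0.024],[0,0,0.032],[0,0,0.037],[0,0,0.039],[0,0,0.04],[0,0,0.041],[0,0,0.042]], "rot": [[0,0,0],[0,0,0],[0,0,0],[0,0,0],[0,0,0],[0,0,0],[0,0,0],[0,0,0]]}}

```text
clock: 17.15
eef_pos: [684.1, 159.9, 101.9]
tcp_rot: [-3.141, -0.002, 0.03]
contact_force: [-1.3, -1.3, 8.4]
opening: 0.697
grasp_force: 44.8
```

Contact, as before. I'll lay it down along the same arc.

Request:
{"name": "carry_out", "arguments": {"delta_pos": [[-0.006,0,0],[-0.012,0,-0.0005],[-0.019,0,0],[-0.0255,0,0.0005],[-0.032,0,0.002],[-0.0385,0,0.004],[-0.045,0,0.0065],[-0.051,0,0.0095]], "rot": [[0,0,0],[0,0,0],[0,0,0],[0,0,0],[0,0,0],[0,0,0],[0,0,0],[0,0,0]]}}

```text
clock: 18.15
eef_pos: [631.6, 158.1, 91.2]
tcp_rot: [3.141, 0.0, 0.03]
contact_force: [0.5, 0.9, -1.0]
opening: 0.694
grasp_force: 43.9
```

Request:
{"name": "carry_out", "arguments": {"delta_pos": [[-0.011,0,0.0075],[-0.021,0,0.017],[-0.0285,0,0.028],[-0.034,0,0.04],[-0.0365,0,0.047],[-0.038,0,0.052],[-0.038,0,0.0545],[-0.038,0,0.0545]], "rot": [[0,0,0],[0,0,0],[0,0,0],[0,0,0],[0,0,0],[0,0,0],[0,0,0],[0,0,0]]}}

```text
clock: 19.15
eef_pos: [594.5, 157.2, 37.0]
tcp_rot: [-3.141, -0.0, 0.03]
contact_force: [-0.6, -1.2, -0.6]
opening: 0.697
grasp_force: 43.8
```

The contact force is low, so I'll check with the wrist camera before letting go.

```bash
python3 - <<'E'
from h import *
w=r.grab_frame('wrist');s=r.grab_frame('side')
cv2.imwrite('pics/m4.png',np.hstack([w[100:400,130:430],cv2.resize(s[170:320,150:350],None,fx=2,fy=2)]))
E
```

```text
(no output)
```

View pics/m4.png

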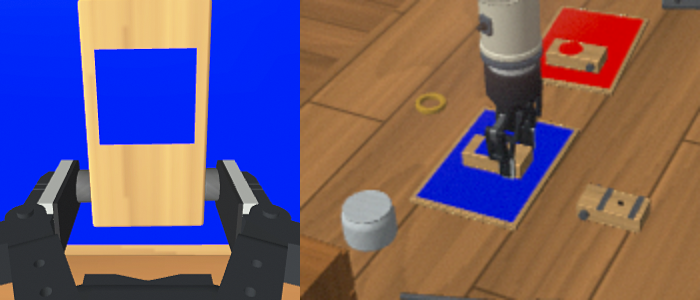

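It lies flat, mark up. I'll lower it 1 mm, release, and move on to the last lid.

Request:
{"name": "carry_out", "arguments": {"delta_pos": [[0,0,0.001],[0,0,0.001]], "rot": [[0,0,0],[0,0,0]]}}

```text
clock: 19.5
eef_pos: [594.6, 157.2, 36.9]
tcp_rot: [-3.141, -0.001, 0.03]
contact_force: [-3.0, -1.2, 10.6]
opening: 0.694
grasp_force: 44.9
```

Request:
{"name": "carry_out", "arguments": {"delta_pos": [[0,0,0],[0,0,0],[0,0,0]], "rot": [[0,0,0],[0,0,0],[0,0,0]], "claw": 0.084}}

```text
clock: 19.88
eef_pos: [594.2, 157.1, 35.7]
tcp_rot: [-3.142, -0.0, 0.03]
contact_force: [-0.2, -0.1, 0.3]
opening: 0.983
grasp_force: 0.0
```

Request:
{"name": "carry_out", "arguments": {"delta_pos": [[0,0,-0.015],[0,0,-0.05],[0,0,-0.095],[-0.035,-0.01,-0.115],[-0.075,-0.021,-0.115],[-0.11,-0.031,-0.115],[-0.126,-0.036,-0.115],[-0.126,-0.036,-0.115]], "rot": [[0,0,0],[0,0,0],[0,0,0],[0,0,0],[0,0,0],[0,0,0],[0,0,0],[0,0,0]]}}

```text
clock: 20.88
eef_pos: [467.1, 189.7, 151.4]
tcp_rot: [-3.141, -0.001, 0.031]
contact_force: [1.3, 0.0, -0.1]
opening: 0.987
grasp_force: 0.0
```

```bash
python3 - <<'E'
from h import *
print(r.sense()['eef_pos'],lids('wrist'))
E
```

```text
[467.07208206 189.71151235 151.4477404 ] [(438.099, 188.94, 0.029, 0.96, 0.91), (628.165, 157.416, 0.038, 0.873, 0.74)]
```

Request:
{"name": "carry_out", "arguments": {"delta_pos": [[0.002,0,0.03],[0.002,0,0.06],[0.002,0,0.09],[0.002,0,0.11],[0.002,0,0.118],[0.002,0,0.123],[0.002,0,0.123]], "rot": [[0,0,0],[0,0,0],[0,0,0],[0,0,0],[0,0,0],[0,0,0],[0,0,0]]}}

```text
clock: 21.85
eef_pos: [469.6, 189.5, 28.0]
tcp_rot: [-3.141, -0.0, 0.03]
contact_force: [-0.8, -0.2, -0.4]
opening: 0.982
grasp_force: 0.0
```

Request:
{"name": "carry_out", "arguments": {"delta_pos": [[0,0,0],[0,0,0],[0,0,0],[0,0,0],[0,0,0]], "rot": [[0,0,0],[0,0,0],[0,0,0],[0,0,0],[0,0,0]], "claw": 0.05}}

```text
clock: 22.48
eef_pos: [469.6, 189.6, 28.8]
tcp_rot: [-3.141, -0.001, 0.03]
contact_force: [0.1, -0.8, 6.5]
opening: 0.699
grasp_force: 41.4
```

Request:
{"name": "carry_out", "arguments": {"delta_pos": [[0,0,-0.01],[0,0,-0.025],[0,0,-0.04],[0,0,-0.055],[0,0,-0.07],[0,0,-0.09],[0,0,-0.11],[0,0,-0.13]], "rot": [[0,0,0],[0,0,0],[0,0,0],[0,0,0],[0,0,0],[0,0,0],[0,0,0],[0,0,0]]}}

```text
clock: 23.48
eef_pos: [469.0, 189.4, 159.1]
tcp_rot: [-3.142, -0.0, 0.03]
contact_force: [0.6, 0.2, -1.4]
opening: 0.694
grasp_force: 43.9
```

```bash
python3 - <<'E'
from h import *
w=r.grab_frame('wrist')
f=w[180:280,215:345].astype(int); print('red px',((f[...,2]-f[...,0])>120).sum(),'blue px',((f[...,0]-f[...,2])>80).sum())
cv2.imwrite('pics/m5.png',w); print(r.sense()['eef_pos'],r.sense()['tcp_rot'])
E
```

```text
red px 1315 blue px 0
[470.29172267 189.85625124 161.34984652] [-3.14040972 -0.00329563  0.02964082]
```

View pics/m5.png

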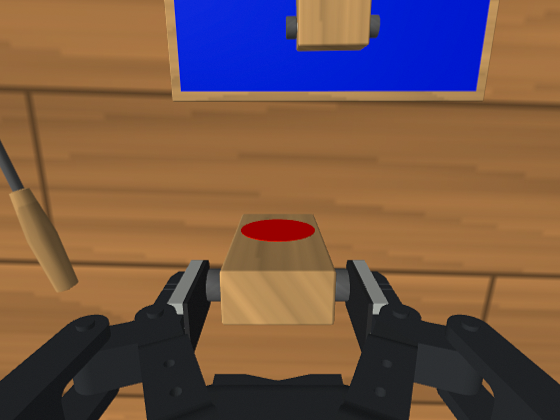

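The last mark is red too (disc at (277,230)). It goes to the free half of the red board, passing clear of the blue one.

Request:
{"name": "carry_out", "arguments": {"delta_pos": [[0,0.008,0],[0.001,0.03,0],[0.002,0.065,0],[0.004,0.105,0],[0.006,0.145,0],[0.008,0.185,0],[0.01,0.222,0],[0.0125,0.2505,0]], "rot": [[0,0,0],[0,0,0],[0,0,0],[0,0,0],[0,0,0],[0,0,0],[0,0,0],[0,0,0]]}}

```text
clock: 24.52
eef_pos: [488.1, -62.4, 156.8]
tcp_rot: [-3.141, 0.002, 0.029]
contact_force: [-0.3, 0.6, -1.6]
opening: 0.693
grasp_force: 43.9
```

Request:
{"name": "carry_out", "arguments": {"delta_pos": [[0.018,0.018,0],[0.049,0.042,0],[0.085,0.07,0],[0.12,0.097,0],[0.152,0.122,0],[0.178,0.143,0],[0.195,0.156,0],[0.2027,0.1616,0]], "rot": [[0,0,0],[0,0,-1],[0,0,-2],[0,0,-3],[0,0,-4],[0,0,-4],[0,0,-4],[0,0,-4]]}}

```text
clock: 25.52
eef_pos: [696.2, -217.1, 156.1]
tcp_rot: [-3.141, 0.002, 0.099]
contact_force: [0.3, 0.2, -1.3]
opening: 0.696
grasp_force: 43.9
```

Request:
{"name": "carry_out", "arguments": {"delta_pos": [[0,0,0],[0,0,0.012],[0,0,0.025],[0,0,0.038],[0,0,0.047],[0,0,0.052],[0,0,0.054],[0,0,0.054]], "rot": [[0,0,0],[0,0,0],[0,0,0],[0,0,0],[0,0,0],[0,0,0],[0,0,0],[0,0,0]]}}

```text
clock: 26.52
eef_pos: [696.6, -216.2, 104.0]
tcp_rot: [3.141, -0.0, 0.099]
contact_force: [0.1, 0.4, -1.4]
opening: 0.694
grasp_force: 43.9
```

Request:
{"name": "carry_out", "arguments": {"delta_pos": [[0,0,0.001],[0,0,0.002],[0,0,0.003],[0,0,0.003]], "rot": [[0,0,0],[0,0,0],[0,0,0],[0,0,0]]}}

```text
clock: 27.02
eef_pos: [697.1, -216.2, 101.9]
tcp_rot: [3.141, -0.002, 0.099]
contact_force: [-1.0, 1.1, 4.5]
opening: 0.694
grasp_force: 44.5
```

Request:
{"name": "carry_out", "arguments": {"delta_pos": [[-0.006,0,0.0005],[-0.012,0,0],[-0.019,0,0.0005],[-0.0255,0,0.001],[-0.032,0,0.0025],[-0.0385,0,0.0045],[-0.045,0,0.007],[-0.051,0,0.01]], "rot": [[0,0,0],[0,0,0],[0,0,0],[0,0,0],[0,0,0],[0,0,0],[0,0,0],[0,0,0]]}}

```text
clock: 28.02
eef_pos: [645.3, -221.3, 91.5]
tcp_rot: [3.141, 0.0, 0.1]
contact_force: [-2.9, -0.5, 3.3]
opening: 0.695
grasp_force: 44.3
```

Request:
{"name": "carry_out", "arguments": {"delta_pos": [[-0.011,0,0.0075],[-0.021,0,0.017],[-0.0285,0,0.028],[-0.034,0,0.04],[-0.0365,0,0.047],[-0.038,0,0.052],[-0.038,0,0.0545],[-0.038,0,0.0545]], "rot": [[0,0,0],[0,0,0],[0,0,0],[0,0,0],[0,0,0],[0,0,0],[0,0,0],[0,0,0]]}}

```text
clock: 29.02
eef_pos: [607.7, -224.9, 36.9]
tcp_rot: [-3.141, 0.001, 0.1]
contact_force: [-4.6, 1.4, 5.4]
opening: 0.698
grasp_force: 44.5
```

```bash
python3 - <<'E'
from h import *
w=r.grab_frame('wrist');s=r.grab_frame('side')
cv2.imwrite('pics/m6.png',np.hstack([w[100:400,130:430],cv2.resize(s[120:270,200:400],None,fx=2,fy=2)]))
E
```

```text
(no output)
```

View pics/m6.png

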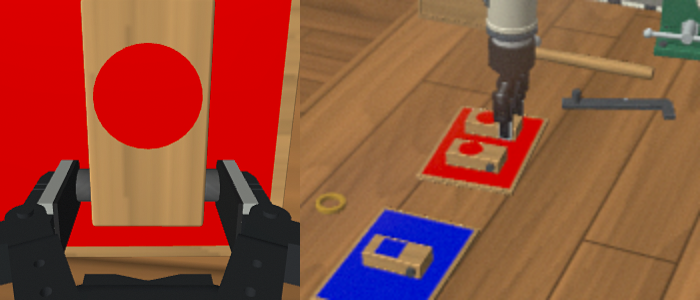

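All three lids lie mark up on their boards. I'll release the last one and retreat.

Request:
{"name": "carry_out", "arguments": {"delta_pos": [[0,0,0],[0,0,0],[0,0,0]], "rot": [[0,0,0],[0,0,0],[0,0,0]], "claw": 0.078}}

```text
clock: 29.5
eef_pos: [608.1, -225.0, 36.3]
tcp_rot: [3.141, -0.0, 0.1]
contact_force: [-0.0, -0.3, -0.8]
opening: 0.917
grasp_force: 0.0
```

Request:
{"name": "carry_out", "arguments": {"delta_pos": [[0,0,-0.01],[0,0,-0.04],[0,0,-0.08],[0,0,-0.12],[0,0,-0.15],[0,0,-0.16],[0,0,-0.16],[0,0,-0.16]], "rot": [[0,0,0],[0,0,0],[0,0,0],[0,0,0],[0,0,0],[0,0,0],[0,0,0],[0,0,0]]}}

```text
clock: 30.5
eef_pos: [607.1, -224.7, 194.8]
tcp_rot: [-3.141, 0.002, 0.1]
contact_force: [-0.8, 0.5, -0.1]
opening: 0.912
grasp_force: 0.0
```

```bash
python3 - <<'E'
from h import *
print(lids('side',np.pi),lids('wrist',np.pi))
print(r.sign_off())
E
```

```text
[(631.35, 150.154, 3.129, 0.909, 0.85), (645.617, -233.821, 3.256, 0.881, 0.78), (632.39, -132.944, 3.243, 0.931, 0.56), (592.878, -89.76, 3.26, 0.278, 0.52)] [(625.266, -119.982, 3.216, 0.974, 0.9), (638.146, -221.898, 3.241, 0.971, 0.84)]
the job is handed in; nothing more can be done
None
```

I turned over all three lids, laid them mark up on the boards of their own colour (two red, one blue), let them go and handed the job in at about 30.5 s; the hand-in gave no verdict.

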